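# Close up the plate reader and start it

### The arm

A 7-joint arm with a two-finger parallel gripper is mounted at the origin on a cart in front of the work surface, level with it; the furniture and walls round the work are solid. World frame = base frame: x ahead of the robot, y to its left, z up, the work surface at z = 0. Lengths are in m, angles in degrees, forces in N, time in s.
With the tool pointing down it reaches from about 0.4 to 0.85 m from the base axis. Payload 4.5 kg.
Tool frame: the origin (TCP) lies midway between the tips of the shut fingers; the grasp point (between the pads) lies 19 mm behind it; z points along the fingers, y is the line along which they close (so a half turn about z gives the same grasp; the last joint's range is limited). The gripper opens to 85 mm and grips with 20 to 120 N. Pads are 22 mm wide; open, the fingers measure 114 mm over their backs; the gripper's body (76 mm by 85 mm) begins 54 mm behind the grasp point. The pads swing forward as they close: fully open they stand 13 mm farther back than shut.
Start: joints at [-66.131, 39.483, -11.15, 89.685, 9.013, 51.709, -12.324], TCP at [0.233, 0.58, 0.231] pointing down, gripper open.
Joint ranges: [-172.22, 172.22], [-26.19, 119.32], [-84.43, 86.54], [7.71, 146.69], [-57.33, 237.33], [2.42, 119.75], [-152.13, 152.13]. Speed limits (degrees/s): [147.25, 147.25, 180, 180, 180, 180, 180].

### API

Orientations are given as [roll, pitch, yaw] about the fixed x, y, z axes, in that order (R = Rz(yaw) Ry(pitch) Rx(roll)).
In Python, from rig import sense, grab_frame, close_job gives the robot as it stands.
- The arm moves only by the tool arm_command, never from a script. Its argument "moves" is a list of rows, each a list of 7 numbers: the opening, from -1 (shut) to 1 (fully open), so that 0 is half open, then the shift along the world's x, y, z in m, then the turn, a rotation vector about the world's x, y, z in rad. In form: [[fingers, x, y, z, wx, wy, wz], ...]. A call has 1 to 5 rows; each row is the pose to reach, as a shift and turn from the pose commanded when the call began; what a row does not reach only later rows make up. A row lasts 1/12 s, in which the tool goes at most 41.7 mm and 7.16 degrees, less where a joint would pass 70% of its speed; a pose out of reach is approached as far as the arm can. A call with a gripper value outside its range is refused whole. The fingers move at their own pace and stop on an object; the grip force is fixed at half the most. Time passes only in rows, so rows that repeat a pose let the fingers close. It gives the time, the measured TCP pose, the force, the opening and the grip force at its end, in the units of the state.
- sense(): the state, without advancing time (a new reading comes with each control period).
- grab_frame(name): name is "scene" or "top"; returns a dict with "color" (420x560x3 uint8, red, green, blue), "depth" (420x560 float32, m along the optical axis (not along the pixel's ray), 0 where there is no reading), "fx", "fy", "cx", "cy" (pixels), "extrinsics" (4x4, takes a point from world to camera coordinates). Camera axes: x right, y down, z forward; pixel columns grow to the right and rows downward; lengths in m; the calibration is good to about 2 mm. A picture is of the moment at which its call begins.
- close_job(): hands the job in; it is judged then, once.
The state is a dict: "time": time; "joints": joint angles; "qd": joint speeds; "tau": joint torques, N m; "position": TCP position; "orientation": TCP orientation; "contact_force": force on the tool from outside, world axes, zero at the start; "torque": the same for the moment, N m; "gripper_width": finger opening in m; "finger_force": force on a finger pad.
Only numpy, scipy, OpenCV 4.12 (cv2) and the standard library are available. Lean on these libraries where they do the work, as an engineer would, in place of code of your own. Each camera call takes 0.05 s, during which the arm holds its last target. There are 200 camera calls.

### The job

The plate reader on the bench has been left open with a plate loaded. Using only the fingertips and without gripping, lifting or pulling anything, push its front carrier fully home, then push the hinged lid on top down until it is fully shut, then press the larger of the two round buttons all the way down and let it come up again. Do not press the smaller button, do not press the larger one before the lid is shut, and leave the things standing around undisturbed.

Things in the scene. Friction and masses are not known exactly. Their poses are not given: they have to be found in the camera images.
- reader: The plate reader: a low white box fixed on the bench, 200 mm deep (its x), 260 mm wide (its y), 85 mm tall. Origin at the centre of its underside; its front, with the carrier, faces its own -x, z is up. Its top is flat at 85 mm. The carrier and the lid are both centred on its y = +30 mm; the two buttons stand on the console beside the lid, at its y = -90 mm.
- carrier (a joint): How far the carrier drawer is out of the front of the reader, in m: 0 fully home, 0.12 fully out; starts 0.04 to 0.07 out. It moves along the reader's x, in towards +x. It slides with about 2 N of friction and stays where it is left.
- carrier_front (a point): Centre of the flat outer face of the carrier's white front panel, which is 130 mm wide (reader's y), 46 mm tall (11 to 57 mm above the bench), 12 mm thick and faces the reader's -x. When the carrier is home this face stands 12 mm proud of the reader's front. This is the place to push. Axes parallel to the reader's.
- lid (a joint): Opening angle of the lid on top of the reader, in rad: 0 shut flat, 1.4 fully open; starts 0.75 to 1.1. A stiff hinge (about 0.16 N m) holds it at any angle: it does not fall shut.
- lid_hinge (a point): Point on the lid's hinge line, at the middle of its width, 86.5 mm above the bench. The line runs along the reader's y; the lid reaches from it 110 mm towards the reader's front (-x) when shut, and swings up from there as it opens.
- lid_push (a point): Point on the lid's outer (upper) face, at the middle of its width, 92 mm from the hinge line and 18 mm from the free edge; the place to push. The lid is a grey frame with a clear window, 110 x 150 x 8 mm; its underside lies in the plane of the hinge line, the outer face 8 mm above. Axes turn with the lid: its -x points from hinge to free edge, its z out of the outer face.
- start (a joint): Travel of the larger button (28 mm wide), in m: 0 up, 0.006 fully down, pressed vertically downwards. A spring returns it; fully down takes 5 N.
- start_top (a point): Centre of the top of the larger button when up: 107 mm above the bench, 10 mm above its round black housing (44 mm wide). The two buttons stand 100 mm apart, one near the front, one near the back of the console; which is which varies.
- eject (a joint): Travel of the smaller button (14 mm wide), in m: 0 up, 0.006 down. Not to be pressed.
- eject_top (a point): Centre of the top of the smaller button: 107 mm above the bench, in a black housing 30 mm wide.
- vial: Bystander, loose, to be left alone: the small white-capped glass vial (23 mm wide, 54 mm tall). Origin at the centre of its underside.
- reagent_2: Bystander, loose, to be left alone: a brown bottle with a black cap (52 mm wide, 100 mm tall). Origin at the centre of its underside.
- tape_roll: Bystander, loose, to be left alone: a roll of tape lying flat (62 mm wide, 18 mm tall). Origin at the centre of its underside.
- timer: Bystander, loose, to be left alone: a flat white bench timer (58 x 66 x 16 mm). Origin at the centre of its underside.
- marker_black: Bystander, loose, to be left alone: a black marker pen lying down (138 mm long, 16 mm thick). Origin at the centre of its underside.
- pear_bulb: Bystander, loose, to be left alone: a blue rubber bulb (35 mm wide, 58 mm tall). Origin at the centre of its underside.

How it is judged (in metres and radians):
On the way, in this order (a step that is already met when the one before it is completed fails the run):
1. the carrier is fully home, with the lid still open (value of joint carrier below 0.004 m and value of joint lid above 0.3 rad), for 0.2 s.
2. the lid is fully shut, the carrier still home (value of joint carrier below 0.004 m and value of joint lid below 0.06 rad), for 0.2 s.
3. the larger button is pressed down (all of step 2 and value of joint start above 0.004 m), for 0.05 s.
At the end, for the whole second after the job is handed in: The carrier is within 4 mm of home, the lid within 0.06 rad of shut, and both buttons are up again (all of step 2 and value of joint each of start, eject below 0.0015 m); the robot touches nothing.
It fails at once if the larger button is pressed while the lid is open (value of joint start above 0.003 m and value of joint lid above 0.1 rad).
It fails at once if the smaller button is pressed (value of joint eject above 0.003 m).
It fails at once if the lid is lifted farther open (value of joint lid above 1.25 rad).
It fails at once if the carrier is pulled farther out (value of joint carrier above 0.1 m).
It fails at once if a bystander is moved more than 25 mm, lifted or knocked over (distance of any of vial, reagent_2, tape_roll, timer, marker_black, pear_bulb from where it was at the start of the episode above 0.025 m or angle between any of vial, reagent_2, pear_bulb's own z axis and vertical above 0.5 rad).
It also fails if it takes over 54 s, if anything falls off the work surface, if the arm or the gripper's body presses on something with over 40 N, if the wrist force passes 120 N, or if a joint passes its speed limit or range.

## Working session

There is one attempt and no reset: what is moved stays moved. The work goes in short steps, Python scripts to look and compute and a tool call to move; the robot and the scene stay as the last step left them, time stands still between calls to the robot, and variables do not carry over. Pictures are saved under pics/ and viewed, at most 10 in all, crops included, and the job is handed in when it is done.

Besides the shell and the picture viewer there is one more tool, called after "Emit:" as a command line: name --pt "numbers of a row" for each row, then --argument value for the rest. arm_command: Moves the arm, as the interface text tells. Its arguments: {"type":"object","properties":{"moves":{"type":"array","items":{"type":"array","items":{"type":"number"}}}},"required":["moves"]}

```bash
mkdir -p pics
cat > h.py <<'E'
import numpy as np, cv2
from rig import sense, grab_frame, close_job
def snap(n,f):
    g=grab_frame(n); np.savez(f'pics/{f}.npz',**g)
    cv2.imwrite(f'pics/{f}.png',cv2.resize(g['color'][:,:,::-1],(800,600))); return g
def world(g):
    d=g['depth']; v,u=np.mgrid[:d.shape[0],:d.shape[1]]
    P=np.stack([(u-g['cx'])/g['fx']*d,(v-g['cy'])/g['fy']*d,d],-1)
    E=np.array(g['extrinsics']); return (P-E[:3,3])@E[:3,:3]
E
python3 -c "
from h import *
for n in ['scene','top']:
    g=snap(n,n+'0');print(g['fx'],np.round(np.linalg.inv(g['extrinsics']),2))
print(sense())"
```

```text
410.3583939883191 [[ 0.53 -0.53  0.66 -0.2 ]
 [-0.85 -0.32  0.43 -0.51]
 [-0.02 -0.78 -0.62  0.81]
 [ 0.    0.    0.    1.  ]]
463.76795567214384 [[-0.02 -0.99  0.11  0.42]
 [-1.    0.02 -0.   -0.01]
 [ 0.   -0.11 -0.99  1.51]
 [ 0.    0.    0.    1.  ]]
{'time': 0.1, 'joints': array([-66.13029628,  39.52802205, -11.14449275,  89.74042802,
         9.0119234 ,  51.70818934, -12.32377802]), 'qd': array([-0.10214656, -0.192532  , -0.03692227, -0.14970623,  0.01603001,
        0.00690914, -0.03507543]), 'tau': array([-3.80413985e-03, -5.40590501e+01, -1.27129130e+00, -1.58984435e+01,
        9.44808649e-03,  4.42864577e-03,  1.72310132e-05]), 'position': array([0.23327653, 0.57919863, 0.23056075]), 'orientation': array([-1.79905303e+02,  6.75102247e-03,  1.58071032e+02]), 'contact_force': array([ 0.24425484,  0.37000483, -0.0247297 ]), 'torque': array([-0.01931838,  0.01718571,  0.00104395]), 'finger_force': 0.0, 'gripper_width': 0.08524231174939799}
```

View pics/scene0.png

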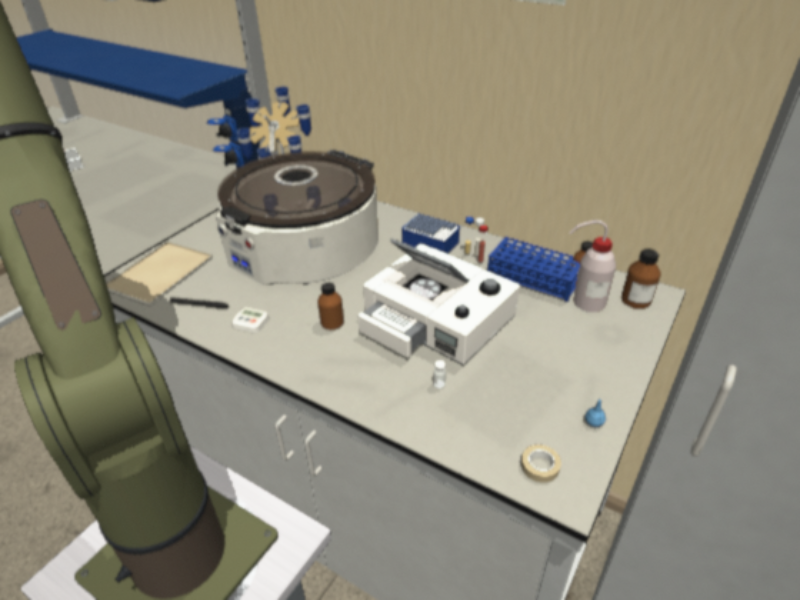

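View pics/top0.png

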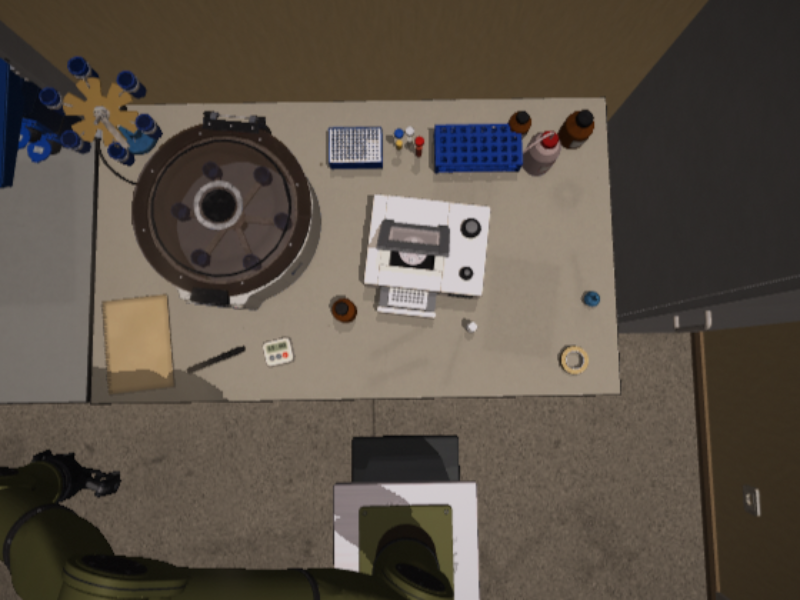

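The reader sits at about (430,245) in the top view, with the carrier at the bottom (408,298) and the lid open. The big button is at the back (471,228) and the small one at the front (466,273). The vial is at (471,327) and the brown bottle at (343,310).

```bash
cat > m.py <<'E'
from h import *
g=dict(np.load('pics/top0.npz')); W=world(g); s=1/1.42857
def at(u,v,r=1):
    u,v=int(u*s),int(v*s); return np.round(np.median(W[v-r:v+r+1,u-r:u+r+1].reshape(-1,3),0),4)
for n,p in dict(big=(471,228),small=(466,273),vial=(471,327),bottle=(343,310),rack=(480,165),rack1=(356,160),car=(408,312)).items(): print(n,at(*p))
v,u=np.mgrid[:420,:560]; roi=(u>360*s)&(u<495*s)&(v>190*s)&(v<320*s)
m=roi&(abs(W[...,2]-.085)<.006)
r=cv2.minAreaRect(W[m][:,:2].astype(np.float32)); print(r, W[m][:,2].mean()); print(cv2.boxPoints(r))
cn=roi&(W[...,2]>.1)&(W[...,2]<.115)
k=cv2.connectedComponentsWithStats(cn.astype(np.uint8))
for i in range(1,k[0]):
    if k[2][i,4]>8: print('blob',k[2][i,4],W[k[1]==i].mean(0).round(4),W[k[1]==i].min(0).round(3),W[k[1]==i].max(0).round(3))
c=boxc=cv2.boxPoints(r)
# reader axes: yaw small
e=max([(c[(i+1)%4]-c[i]) for i in range(4)],key=lambda d:d[0]); yaw=np.arctan2(e[1],e[0]); print('yaw',np.degrees(yaw))
R=np.array([[np.cos(yaw),-np.sin(yaw)],[np.sin(yaw),np.cos(yaw)]])
L=(W[...,:2]-np.array(r[0]))@R
f=roi&(abs(L[...,1]-.03)<.06)&(W[...,2]>.045)&(W[...,2]<.062)&(L[...,0]<-.1); print('front x',np.percentile(L[f][:,0],[1,5,50]),f.sum(), np.percentile(L[f][:,1],[2,98]))
l=roi&(abs(L[...,1]-.03)<.07)&(W[...,2]>.12); print('lid', np.c_[L[l],W[l][:,2]].min(0),np.c_[L[l],W[l][:,2]].max(0))
A=np.polyfit(L[l][:,0],W[l][:,2],1); print(A)
E
python3 m.py
python3 - <<'E'
import cv2
a=cv2.imread('pics/top0.npz') if 0 else None
import numpy as np
c=np.load('pics/top0.npz')['color'][125:245,240:360,::-1]
cv2.imwrite('pics/crop.png',cv2.resize(c,(600,600),interpolation=cv2.INTER_CUBIC))
E
```

```text
big [ 0.705  -0.1526  0.1104]
small [ 0.606  -0.1409  0.1063]
vial [ 0.4954 -0.1526  0.0565]
bottle [0.5309 0.123  0.1002]
rack [ 0.8611 -0.1843  0.059 ]
rack1 [0.8772 0.0965 0.0475]
car [ 0.529  -0.0145  0.0563]
((0.6729028224945068, -0.05989554524421692), (0.2599223256111145, 0.2014314979314804), 82.8440933227539) 0.08476409743333868
[[ 0.55678236 -0.17629829]
 [ 0.75664485 -0.20139056]
 [ 0.7890233   0.0565072 ]
 [ 0.5891608   0.08159947]]
blob 68 [ 0.7052 -0.1543  0.1067] [ 0.687 -0.169  0.1  ] [ 0.726 -0.141  0.114]
blob 177 [ 0.7026 -0.0335  0.1074] [ 0.686 -0.107  0.1  ] [0.718 0.041 0.115]
blob 22 [ 0.6062 -0.1406  0.1053] [ 0.6   -0.148  0.101] [ 0.613 -0.129  0.112]
yaw -7.155912
front x [-0.15587084 -0.15409967 -0.12831659] 637 [-0.0277085   0.08775404]
lid [-0.26052753 -0.03977292  0.1200181 ] [0.01922093 0.09994198 1.51243392]
[-5.17545835  0.08815008]
```

View pics/crop.png

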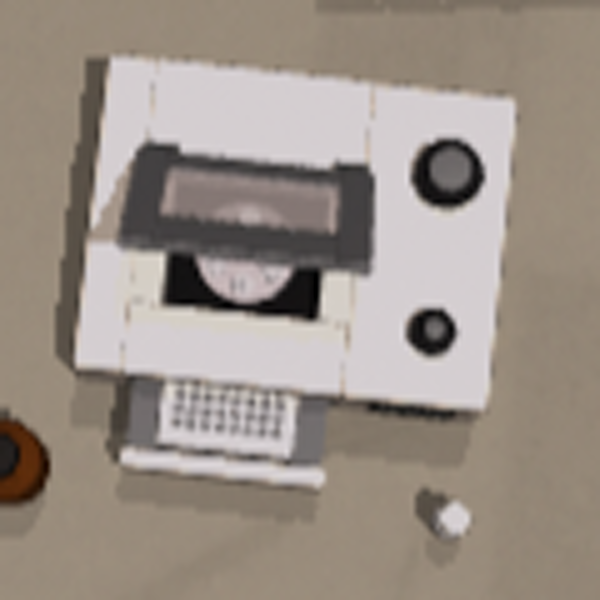

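The crop confirms the layout. Next I fit the lid and start moving.

Run:
```python
from h import *
yaw=np.radians(-7.156);R=np.array([[np.cos(yaw),-np.sin(yaw)],[np.sin(yaw),np.cos(yaw)]])
for n in ['top0','scene0']:
    g=dict(np.load(f'pics/{n}.npz')); W=world(g); L=np.c_[(W[...,:2].reshape(-1,2)-[.6729,-.0599])@R, W[...,2].ravel()]; C=g['color'].reshape(-1,3).mean(1)
    m=(abs(L[:,1]-.03)<.073)&(abs(L[:,0])<.1)&(L[:,2]>.095)&(L[:,2]<.22); P=L[m]
    f=m&(abs(abs(L[:,1]-.03)-.062)<.009) # side rails of the frame
    P=L[f]; q,r,*_=cv2.fitLine(P[:,[0,2]].astype(np.float32),cv2.DIST_HUBER,0,.01,.01).ravel()[[0,1]],0,0
    print(n,f.sum(),'ang',np.degrees(np.arctan2(-q[1],q[0])),P.min(0).round(3),P.max(0).round(3))
    for lo in np.arange(.09,.2,.01):
        b=P[(P[:,2]>=lo)&(P[:,2]<lo+.01)]
        if len(b): print(round(lo,3),len(b),np.median(b[:,0]).round(4),end='; ')
    t=P[P[:,2].argsort()[-8:]]; print('\n top',t.round(3).tolist())
```

```text
top0 245 ang 47.540424 [-0.037 -0.041  0.095] [0.043 0.101 0.179]
0.09 16 0.0368; 0.1 27 0.029; 0.11 26 0.0198; 0.12 29 0.0115; 0.13 24 0.0029; 0.14 30 -0.0062; 0.15 28 -0.0153; 0.16 38 -0.0253; 0.17 27 -0.0321; 
 top [[-0.036, -0.034, 0.174], [-0.033, -0.033, 0.175], [-0.031, 0.087, 0.175], [-0.037, -0.025, 0.175], [-0.032, 0.093, 0.175], [-0.037, 0.084, 0.175], [-0.033, -0.036, 0.176], [-0.032, -0.027, 0.179]]
scene0 84 ang 49.30649 [-0.04  -0.041  0.098] [0.023 0.1   0.174]
0.09 2 0.0229; 0.1 7 0.0179; 0.11 8 0.009; 0.12 7 0.0013; 0.13 6 -0.0087; 0.14 5 -0.017; 0.15 10 -0.0239; 0.16 15 -0.0346; 0.17 24 -0.036; 
 top [[-0.033, 0.085, 0.173], [-0.032, -0.025, 0.173], [-0.036, 0.089, 0.173], [-0.035, -0.037, 0.173], [-0.035, -0.023, 0.173], [-0.037, -0.028, 0.173], [-0.038, -0.036, 0.174], [-0.037, 0.096, 0.174]]
```

Emit:
arm_command --pt "-1 0.15 -0.16 0 0 0 0.258" --pt "-1 0.15 -0.16 0 0 0 0.258" --pt "-1 0.15 -0.16 0 0 0 0.258" --pt "-1 0.15 -0.16 0 0 0 0.258" --pt "-1 0.15 -0.16 0 0 0 0.258"

```text
time: 0.52
position: [0.3768, 0.4259, 0.231]
orientation: [-180.0, -0.0, 172.9]
contact_force: [0.9, 0.2, 0.2]
gripper_width: 0.0259
finger_force: 0.0
```

Emit:
arm_command --pt "-1 0.03 -0.2 0 0 0 0" --pt "-1 0.03 -0.2 0 0 0 0" --pt "-1 0.03 -0.2 0 0 0 0" --pt "-1 0.03 -0.2 0 0 0 0" --pt "-1 0.03 -0.2 0 0 0 0"

```text
time: 0.93
position: [0.4057, 0.2244, 0.231]
orientation: [-179.9, -0.0, 172.8]
contact_force: [0.4, 0.4, -0.7]
gripper_width: -0.0001
finger_force: 0.0
```

Emit:
arm_command --pt "-1 0.03 -0.2 0 0 0 0" --pt "-1 0.03 -0.2 0 0 0 0" --pt "-1 0.03 -0.2 0 0 0 0" --pt "-1 0.03 -0.2 0 0 0 0" --pt "-1 0.03 -0.2 0 0 0 0"

```text
time: 1.35
position: [0.4355, 0.0247, 0.2311]
orientation: [-179.9, -0.0, 172.8]
contact_force: [0.9, 0.1, -0.5]
gripper_width: 0.0003
finger_force: 0.0
```

Emit:
arm_command --pt "-1 0 -0.02 0 0 0 0" --pt "-1 0 -0.02 -0.05 0 0 0" --pt "-1 0 -0.02 -0.1 0 0 0" --pt "-1 0 -0.02 -0.1 0 0 0" --pt "-1 0 -0.02 -0.1 0 0 0"

```text
time: 1.77
position: [0.4334, 0.0074, 0.1283]
orientation: [-179.9, -0.4, 172.9]
contact_force: [-0.6, 0.1, -0.7]
gripper_width: -0.0001
finger_force: 0.0
```

Emit:
arm_command --pt "-1 0.005 -0.005 -0.04 0 0 0" --pt "-1 0.005 -0.005 -0.08 0 0 0" --pt "-1 0.005 -0.005 -0.09 0 0 0" --pt "-1 0.005 -0.005 -0.09 0 0 0" --pt "-1 0.005 -0.005 -0.09 0 0 0"

```text
time: 2.18
position: [0.4413, 0.003, 0.0418]
orientation: [-180.0, 0.0, 172.9]
contact_force: [-0.1, 1.0, -0.2]
gripper_width: 0.0002
finger_force: 0.0
```

```bash
python3 -c "
from h import *
snap('scene','s1'); s=sense(); print(s['position'],s['orientation'])"
```

```text
[0.44181798 0.00301486 0.04253352] [1.79965195e+02 1.06408624e-01 1.72858270e+02]
```

View pics/s1.png

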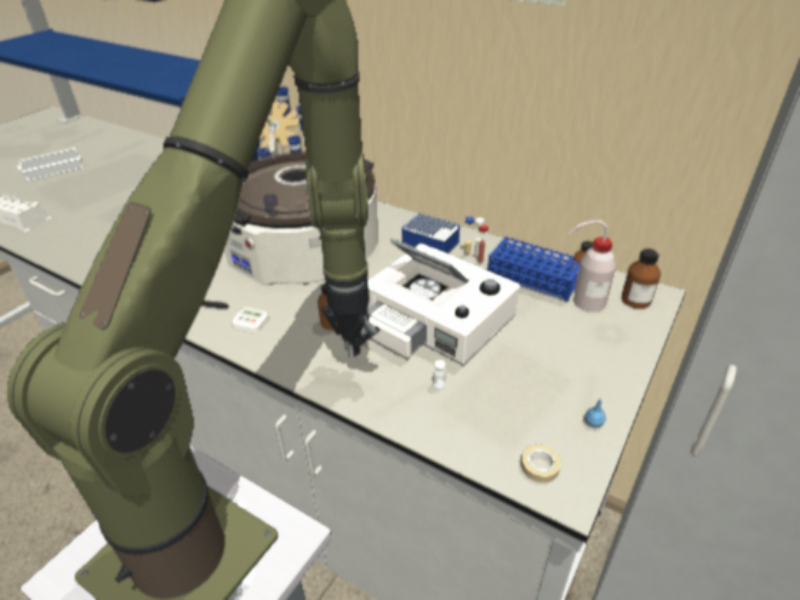

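The fingers stand in front of the carrier at (352,345), clear of the bottle and vial. I push along the reader's +x.

Emit:
arm_command --pt "-1 0.025 -0.006 -0.004 0 0 0" --pt "-1 0.05 -0.009 -0.004 0 0 0" --pt "-1 0.065 -0.011 -0.004 0 0 0" --pt "-1 0.078 -0.012 -0.004 0 0 0" --pt "-1 0.09 -0.014 -0.004 0 0 0"

```text
time: 2.65
position: [0.5315, -0.0115, 0.04]
orientation: [180.0, 0.1, 172.8]
contact_force: [-3.2, 1.6, 0.6]
gripper_width: 0.0001
finger_force: 1.5
```

Emit:
arm_command --pt "-1 0.006 -0.001 0 0 0 0" --pt "-1 0.012 -0.002 0 0 0 0" --pt "-1 0.015 -0.002 0 0 0 0" --pt "-1 0.018 -0.002 0 0 0 0" --pt "-1 0.018 -0.002 0 0 0 0"

```text
time: 3.07
position: [0.5493, -0.0134, 0.0377]
orientation: [-180.0, 0.0, 172.8]
contact_force: [0.4, -0.1, 0.2]
gripper_width: -0.0002
finger_force: 0.2
```

Emit:
arm_command --pt "-1 0.003 0 0 0 0 0" --pt "-1 0.005 -0.001 0 0 0 0" --pt "-1 0.007 -0.001 0 0 0 0" --pt "-1 0.009 -0.001 0 0 0 0" --pt "-1 0.009 -0.001 0 0 0 0"

```text
time: 3.48
position: [0.5547, -0.014, 0.0369]
orientation: [-179.9, -0.4, 172.9]
contact_force: [-6.7, 0.9, 5.7]
gripper_width: -0.0
finger_force: 3.7
```

Emit:
arm_command --pt "-1 0.003 0 0 0 0 0" --pt "-1 0.006 -0.001 0 0 0 0" --pt "-1 0.006 -0.001 0 0 0 0" --pt "-1 0.006 -0.001 0 0 0 0" --pt "-1 0.006 -0.001 0 0 0 0"

```text
time: 3.9
position: [0.5547, -0.0142, 0.0364]
orientation: [-179.8, -1.0, 173.0]
contact_force: [-17.7, 4.0, 10.8]
gripper_width: -0.0001
finger_force: 8.8
```

The carrier is hard on its stop, with 18 N and the face exactly at the expected home position. I back off and rise.

Emit:
arm_command --pt "-1 -0.03 0.004 0 0 0 0" --pt "-1 -0.06 0.008 0 0 0 0" --pt "-1 -0.07 0.008 0.03 0 0 0" --pt "-1 -0.07 0.008 0.07 0 0 0" --pt "-1 -0.07 0.008 0.11 0 0 0"

```text
time: 4.32
position: [0.4929, -0.0068, 0.1479]
orientation: [-180.0, -0.1, 172.9]
contact_force: [1.8, 0.0, -0.2]
gripper_width: 0.0001
finger_force: 0.0
```

Emit:
arm_command --pt "-1 0 0 0.04 0 0 0" --pt "-1 0.01 0 0.08 0 0 0" --pt "-1 0.05 -0.01 0.08 0 0 0" --pt "-1 0.09 -0.015 0.08 0 0 0" --pt "-1 0.12 -0.018 0.08 0 0 0"

```text
time: 4.73
position: [0.6181, -0.0267, 0.2293]
orientation: [180.0, 0.4, 172.7]
contact_force: [1.1, -0.2, 0.1]
gripper_width: -0.0001
finger_force: 0.0
```

Run:
```python
from h import *
g=snap('scene','s2'); cv2.imwrite('pics/s2c.png',cv2.resize(g['color'][140:270,220:380,::-1],(800,600),interpolation=cv2.INTER_CUBIC)); s=sense(); print(s['position'],s['orientation'],s['contact_force'])
```

```text
[ 0.62346793 -0.02687835  0.22841582] [179.86479097   0.68007876 172.64938947] [ 7.7774891  -0.13013903  1.31942689]
```

View pics/s2c.png

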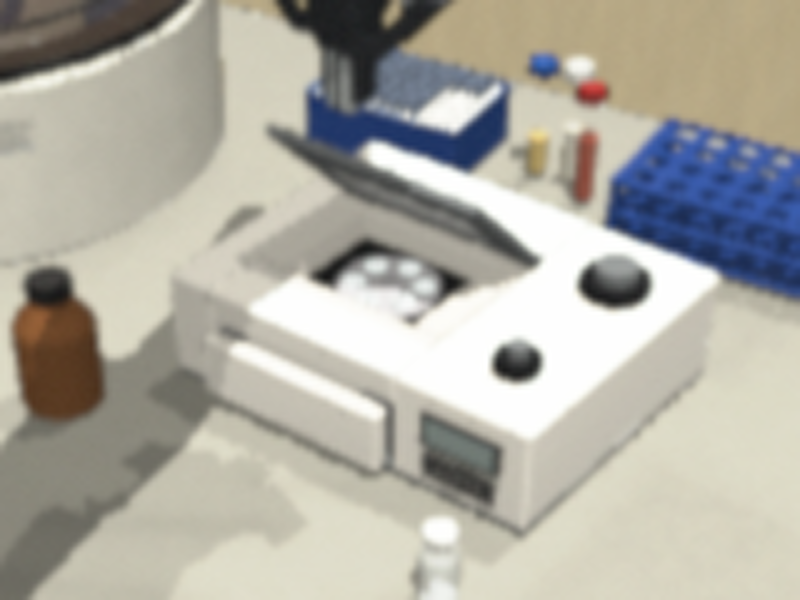

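The carrier panel is flush at (300,400), the lid is still open, and the fingertips are above and in front of it. I move over the lid and push down.

Emit:
arm_command --pt "-1 0.035 -0.001 0 0 0 0" --pt "-1 0.036 -0.001 -0.02 0 0 0" --pt "-1 0.036 -0.001 -0.035 0 0 0" --pt "-1 0.034 -0.001 -0.05 0 0 0" --pt "-1 0.032 -0.001 -0.065 0 0 0"

```text
time: 5.2
position: [0.6443, -0.0253, 0.162]
orientation: [180.0, -0.2, 172.9]
contact_force: [-0.1, 0.7, 2.1]
gripper_width: 0.0001
finger_force: 0.7
```

Emit:
arm_command --pt "-1 -0.003 0 -0.01 0 0 0" --pt "-1 -0.006 0 -0.02 0 0 0" --pt "-1 -0.009 0.001 -0.03 0 0 0" --pt "-1 -0.012 0.001 -0.04 0 0 0" --pt "-1 -0.012 0.001 -0.04 0 0 0"

```text
time: 5.62
position: [0.6327, -0.025, 0.1206]
orientation: [-180.0, -0.2, 172.9]
contact_force: [0.2, 0.3, 0.8]
gripper_width: 0.0001
finger_force: 0.0
```

Emit:
arm_command --pt "-1 0 0 -0.008 0 0 0" --pt "-1 0 0 -0.015 0 0 0" --pt "-1 0 0 -0.02 0 0 0" --pt "-1 0 0 -0.025 0 0 0" --pt "-1 0 0 -0.027 0 0 0"

```text
time: 6.03
position: [0.6337, -0.0251, 0.0945]
orientation: [180.0, -0.0, 172.9]
contact_force: [-0.9, 0.2, 9.0]
gripper_width: -0.0001
finger_force: 5.1
```

Emit:
arm_command --pt "-1 0 0 -0.002 0 0 0" --pt "-1 0 0 -0.003 0 0 0" --pt "-1 0 0 -0.004 0 0 0" --pt "-1 0 0 -0.004 0 0 0" --pt "-1 0 0 -0.004 0 0 0"

```text
time: 6.45
position: [0.6338, -0.0251, 0.0943]
orientation: [-180.0, 0.0, 172.8]
contact_force: [-7.2, 0.1, 21.6]
gripper_width: 0.0002
finger_force: 10.7
```

The lid is shut, with its face at z = 0.0943 against the expected 0.0945 and resisting 21 N. Next I go over the larger button.

Emit:
arm_command --pt "-1 0 0 0.03 0 0 0" --pt "-1 0 0 0.06 0 0 0" --pt "-1 0.02 -0.03 0.06 0 0 0" --pt "-1 0.04 -0.065 0.06 0 0 0" --pt "-1 0.055 -0.1 0.06 0 0 0"

```text
time: 6.87
position: [0.6911, -0.1256, 0.1527]
orientation: [180.0, 0.2, 173.0]
contact_force: [0.2, 0.3, -0.5]
gripper_width: -0.0
finger_force: 0.0
```

Emit:
arm_command --pt "-1 0.018 -0.03 0 0 0 0" --pt "-1 0.018 -0.03 0 0 0 0" --pt "-1 0.018 -0.03 0 0 0 0" --pt "-1 0.018 -0.03 -0.01 0 0 0" --pt "-1 0.018 -0.03 -0.02 0 0 0"

```text
time: 7.28
position: [0.7071, -0.1529, 0.1311]
orientation: [179.9, 0.0, 173.0]
contact_force: [-0.5, -0.0, 0.1]
gripper_width: -0.0
finger_force: 0.0
```

Run:
```python
from h import *
g=snap('scene','s3'); cv2.imwrite('pics/s3c.png',cv2.resize(g['color'][140:270,220:380,::-1],(800,600),interpolation=cv2.INTER_CUBIC)); s=sense(); print(s['position'],s['orientation'],s['contact_force'])
```

```text
[ 0.70503011 -0.15270138  0.12800046] [179.92922609  -0.2680785  173.03393955] [-1.32683758 -0.96954416 -2.82637698]
```

View pics/s3c.png

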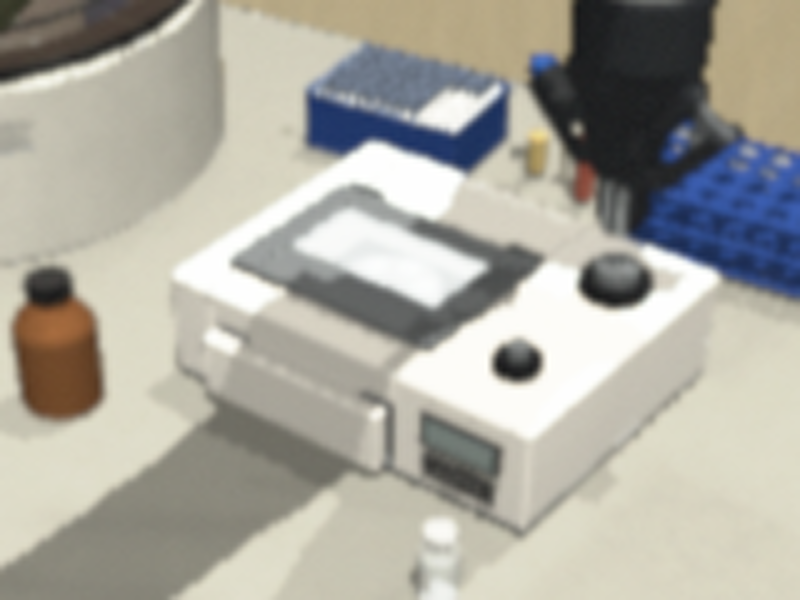

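The lid lies flat, and the fingers at (615,225) are right above the large button at (615,270). I press now, then raise.

Emit:
arm_command --pt "-1 0.002 -0.001 -0.012 0 0 0" --pt "-1 0.002 -0.001 -0.018 0 0 0" --pt "-1 0.002 -0.001 -0.022 0 0 0" --pt "-1 0.002 -0.001 -0.026 0 0 0" --pt "-1 0.002 -0.001 -0.028 0 0 0"

```text
time: 7.75
position: [0.7084, -0.1557, 0.103]
orientation: [180.0, -0.1, 172.9]
contact_force: [-3.5, 0.7, 4.0]
gripper_width: -0.0005
finger_force: 1.9
```

Emit:
arm_command --pt "-1 0 0 -0.002 0 0 0" --pt "-1 0 0 -0.003 0 0 0" --pt "-1 0 0 -0.003 0 0 0" --pt "-1 0 0 -0.003 0 0 0" --pt "-1 0 0 -0.003 0 0 0"

```text
time: 8.17
position: [0.7086, -0.1557, 0.1012]
orientation: [180.0, -0.0, 172.9]
contact_force: [-3.0, 1.5, 5.7]
gripper_width: 0.0
finger_force: 2.8
```

Emit:
arm_command --pt "-1 0 0 -0.002 0 0 0" --pt "-1 0 0 -0.003 0 0 0" --pt "-1 0 0 -0.003 0 0 0" --pt "-1 0 0 -0.003 0 0 0" --pt "-1 0 0 -0.003 0 0 0"

```text
time: 8.58
position: [0.7087, -0.1558, 0.101]
orientation: [180.0, 0.0, 172.8]
contact_force: [-8.8, 1.9, 17.9]
gripper_width: 0.0002
finger_force: 9.4
```

Emit:
arm_command --pt "-1 0 0 0.01 0 0 0" --pt "-1 0 0 0.03 0 0 0" --pt "-1 0 0 0.06 0 0 0" --pt "-1 0 0 0.09 0 0 0" --pt "-1 0 0 0.1 0 0 0"

```text
time: 9.0
position: [0.7121, -0.1567, 0.2028]
orientation: [180.0, 0.5, 172.8]
contact_force: [0.6, -0.1, 1.3]
gripper_width: 0.0
finger_force: 0.0
```

Emit:
arm_command --pt "-1 0 0 0 0 0 0" --pt "-1 0 0 0 0 0 0" --pt "-1 0 0 0 0 0 0"

```text
time: 9.25
position: [0.7078, -0.1563, 0.1953]
orientation: [-180.0, -0.2, 172.9]
contact_force: [1.3, -0.4, -0.2]
gripper_width: -0.0002
finger_force: 0.0
```

Run:
```python
from h import *
g=snap('scene','s4'); cv2.imwrite('pics/s4c.png',cv2.resize(g['color'][140:270,220:380,::-1],(800,600),interpolation=cv2.INTER_CUBIC)); s=sense(); print(s['position'],s['contact_force'])
```

```text
[ 0.70767063 -0.15627801  0.19500153] [-0.33391176  0.06872129 -0.77516314]
```

View pics/s4c.png

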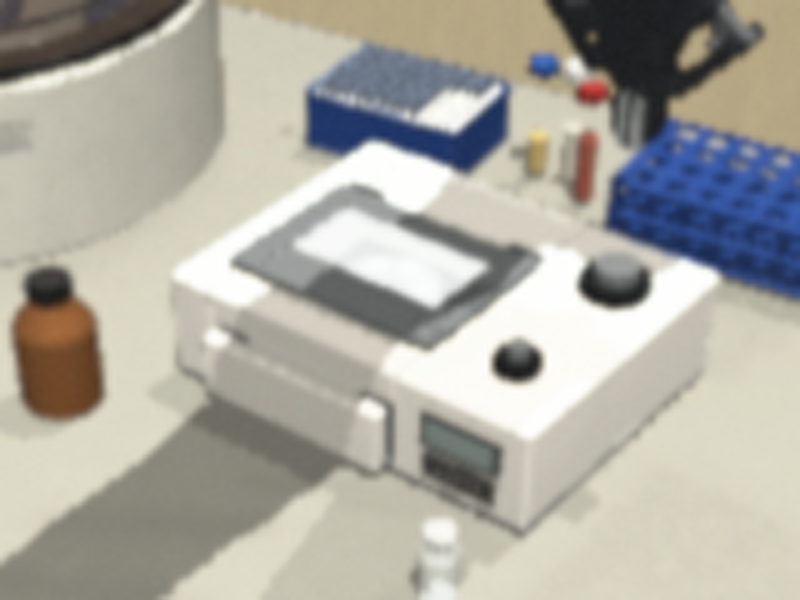

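The carrier is home, the lid is shut, both buttons are up at (615,275) and (517,358), and the arm is clear of everything.

```bash
python3 -c "
from rig import close_job
print(close_job())"
```

```text
the job is handed in; nothing more can be done
None
```

I pushed the carrier home, shut the lid, then pressed the larger button to its stop and released it. I left the smaller button and bystanders alone and handed the job in at about 9 s; no verdict came back.

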